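Gauge and sort unmarked spacer rings on a stepped taper

TASK

Take the black nose cap off the taper gauge and stand it on the bench beside it. Then gauge the spacer rings from the foam tray one after another, the shortest first and the longest last: slide each one down the gauge until it stops, let go of it so that it rests there, read which step it sits on, and stand it flat in the bay of the sorting tray with the same number of studs. When all rings are sorted put the cap back on the gauge, right down; leave the wooden case, the screwdriver and the tool holder where they are.

Things in the scene. Friction and masses are not known exactly. Their poses are not given: they have to be found in the camera images.
- gauge: stepped taper gauge (mandrel) of steel, fixed upright, 100 mm tall, origin on its axis at bench level, z up. Foot flange 90 mm diameter, 10 mm thick, then a 50 mm column; three tapered tiers above, each standing on a flat ledge (step). Black lines just below each ledge mark it: one for step 1 (top), two for step 2, three for step 3 (bottom). A slid-on ring stops with its underside on a ledge.
- step1 (a point): centre of ledge 1 of the gauge, on its axis, 76 mm above the bench; a ring with a 22 mm bore stops here, underside at this height. The tier above it tapers from 20 to 16 mm diameter at 94 mm height, then to a blunt 6 mm nose at 100 mm
- step2 (a point): centre of ledge 2 of the gauge, on its axis, 60 mm above the bench; a ring with a 33 mm bore stops here, underside at this height. The tier above it tapers from 30 mm diameter at the ledge to 25.6 mm at step 1
- step3 (a point): centre of ledge 3 of the gauge, on its axis, 44 mm above the bench; a ring with a 44 mm bore stops here, underside at this height. The tier above it tapers from 41 mm diameter at the ledge to 36.4 mm at step 2
- cap: black nose cap of the gauge, an upside-down cup: 40 mm outside diameter, 40 mm tall, 22 mm bore 34 mm deep, open at the bottom, closed flat top, 0.05 kg; origin at the centre of its underside, z up. At the start it sits over the nose with its underside on step 1.
- tray: black foam pocket tray, fixed, 272 mm along its x, 184 mm along its y, 22 mm high, origin at bench level under its centre; six round pockets 61 mm in diameter, 9 mm deep (floor 13 mm above the bench), at x = -88, 0, 88 and y = -44, 44 mm in its frame; each ring stands upright in a pocket at the start, some pockets are empty
- rack: grey sorting tray, fixed, 284 mm along its x, 174 mm along its y, origin at bench level under its centre; floor 5 mm, walls 5 mm thick and 12 mm high over the bench; two dividers make three bays side by side along its x, each 88 by 164 mm inside (long along y, room for two rings side by side). Studs on the lip along its -y edge mark the bays: one, two or three
- bay1 (a point): centre of the inner floor of bay 1 of the sorting tray (1 stud), x and y as the tray's, 5 mm above the bench
- bay2 (a point): centre of the inner floor of bay 2 of the sorting tray (2 studs), x and y as the tray's, 5 mm above the bench
- bay3 (a point): centre of the inner floor of bay 3 of the sorting tray (3 studs), x and y as the tray's, 5 mm above the bench
- ring_a1: plain steel spacer ring, 56 mm outside diameter, 26 mm long along its z, 0.2 kg; bore unmarked, 22, 33 or 44 mm: the gauge tells; both ends alike; origin on its axis halfway along its length (13 mm above its underside). Its look-alike of the same length has another bore; exactly one of the two is there (the state gives None for the other).
- ring_a2: plain steel spacer ring, 56 mm outside diameter, 26 mm long along its z, 0.2 kg; bore unmarked, 22, 33 or 44 mm: the gauge tells; both ends alike; origin on its axis halfway along its length (13 mm above its underside). Its look-alike of the same length has another bore; exactly one of the two is there (the state gives None for the other).
- ring_b1: plain steel spacer ring, 56 mm outside diameter, 34 mm long along its z, 0.2 kg; bore unmarked, 22, 33 or 44 mm: the gauge tells; both ends alike; origin on its axis halfway along its length (17 mm above its underside). Its look-alike of the same length has another bore; exactly one of the two is there (the state gives None for the other).
- ring_b2: plain steel spacer ring, 56 mm outside diameter, 34 mm long along its z, 0.2 kg; bore unmarked, 22, 33 or 44 mm: the gauge tells; both ends alike; origin on its axis halfway along its length (17 mm above its underside). Its look-alike of the same length has another bore; exactly one of the two is there (the state gives None for the other).
- ring_c: plain steel spacer ring, 56 mm outside diameter, 42 mm long along its z, 0.2 kg; bore unmarked, 22, 33 or 44 mm: the gauge tells; both ends alike; origin on its axis halfway along its length (21 mm above its underside). Not always there; at least one of ring_c and ring_d is.
- ring_d: plain steel spacer ring, 56 mm outside diameter, 50 mm long along its z, 0.2 kg; bore unmarked, 22, 33 or 44 mm: the gauge tells; both ends alike; origin on its axis halfway along its length (25 mm above its underside). Not always there; at least one of ring_c and ring_d is.
- case: bystander: wooden case, 90 x 150 x 50 mm, loose on the bench beyond the work, origin under its centre
- driver: bystander: screwdriver, about 200 mm long, lying beyond the work
- holder: bystander: dark steel tool holder, 64 mm diameter, 85 mm tall, standing beyond the work, origin under its centre
There are look-alikes about, which are no part of the job. Leave any pink or red look-alike of the ring_b2 alone.

How it is judged:
On the way, in this order (a step that is already met when the one before it is completed fails the run):
1. the nose cap is off the gauge and stands on the bench, let go (horizontal distance between cap and gauge above 0.06 m and height (world z) of cap below 0.015 m and angle between cap's own z axis and vertical below 0.15 rad and contact force between the fingers and cap below 0.3 N and linear speed of cap below 0.03 m/s), for 0.2 s.
2. ring_a1 (26 mm long), in its turn, rests fully down on the step that fits its bore, level and let go (z of ring_a1 in the frame of step1 between 0.0105 and 0.0155 m and horizontal distance between ring_a1 and gauge below 0.004 m and angle between the z axis of ring_a1 and the z axis of gauge, either way round below 0.08 rad and contact force between the fingers and ring_a1 below 0.3 N and linear speed of ring_a1 below 0.03 m/s), for 0.2 s.
3. ring_a2 (26 mm long), in its turn, rests fully down on the step that fits its bore, level and let go (z of ring_a2 in the frame of step2 between 0.0105 and 0.0155 m and horizontal distance between ring_a2 and gauge below 0.004 m and angle between the z axis of ring_a2 and the z axis of gauge, either way round below 0.08 rad and contact force between the fingers and ring_a2 below 0.3 N and linear speed of ring_a2 below 0.03 m/s), for 0.2 s.
4. ring_b1 (34 mm long), in its turn, rests fully down on the step that fits its bore, level and let go (z of ring_b1 in the frame of step2 between 0.0145 and 0.0195 m and horizontal distance between ring_b1 and gauge below 0.004 m and angle between the z axis of ring_b1 and the z axis of gauge, either way round below 0.08 rad and contact force between the fingers and ring_b1 below 0.3 N and linear speed of ring_b1 below 0.03 m/s), for 0.2 s.
5. ring_b2 (34 mm long), in its turn, rests fully down on the step that fits its bore, level and let go (z of ring_b2 in the frame of step3 between 0.0145 and 0.0195 m and horizontal distance between ring_b2 and gauge below 0.004 m and angle between the z axis of ring_b2 and the z axis of gauge, either way round below 0.08 rad and contact force between the fingers and ring_b2 below 0.3 N and linear speed of ring_b2 below 0.03 m/s), for 0.2 s.
6. ring_c (42 mm long), in its turn, rests fully down on the step that fits its bore, level and let go (z of ring_c in the frame of step3 between 0.0185 and 0.0235 m and horizontal distance between ring_c and gauge below 0.004 m and angle between the z axis of ring_c and the z axis of gauge, either way round below 0.08 rad and contact force between the fingers and ring_c below 0.3 N and linear speed of ring_c below 0.03 m/s), for 0.2 s.
7. ring_d (50 mm long), in its turn, rests fully down on the step that fits its bore, level and let go (z of ring_d in the frame of step1 between 0.0225 and 0.0275 m and horizontal distance between ring_d and gauge below 0.004 m and angle between the z axis of ring_d and the z axis of gauge, either way round below 0.08 rad and contact force between the fingers and ring_d below 0.3 N and linear speed of ring_d below 0.03 m/s), for 0.2 s.
At the end, for the whole second after the job is handed in: every ring that is there stands flat (within 0.12 rad) on the floor of the bay of its own step, its centre within 25 mm across and 62 mm along of the bay's centre; the cap sits on the gauge, its underside within 3 mm of step 1, within 4 mm of the axis and upright; all at rest (x of ring_a1 in the frame of bay1 between -0.025 and 0.025 m and y of ring_a1 in the frame of bay1 between -0.062 and 0.062 m and z of ring_a1 in the frame of bay1 between 0.008 and 0.018 m and angle between the z axis of each of ring_a1, ring_a2, ring_b1, ring_b2, ring_c, ring_d and the z axis of rack, either way round below 0.12 rad and linear speed of each of ring_a1, ring_a2, ring_b1, ring_b2, ring_c, ring_d, cap below 0.02 m/s and x of ring_a2 in the frame of bay2 between -0.025 and 0.025 m and y of ring_a2 in the frame of bay2 between -0.062 and 0.062 m and z of ring_a2 in the frame of bay2 between 0.008 and 0.018 m and x of ring_b1 in the frame of bay2 between -0.025 and 0.025 m and y of ring_b1 in the frame of bay2 between -0.062 and 0.062 m and z of ring_b1 in the frame of bay2 between 0.012 and 0.022 m and x of ring_b2 in the frame of bay3 between -0.025 and 0.025 m and y of ring_b2 in the frame of bay3 between -0.062 and 0.062 m and z of ring_b2 in the frame of bay3 between 0.012 and 0.022 m and x of ring_c in the frame of bay3 between -0.025 and 0.025 m and y of ring_c in the frame of bay3 between -0.062 and 0.062 m and z of ring_c in the frame of bay3 between 0.016 and 0.026 m and x of ring_d in the frame of bay1 between -0.025 and 0.025 m and y of ring_d in the frame of bay1 between -0.062 and 0.062 m and z of ring_d in the frame of bay1 between 0.02 and 0.03 m and z of cap in the frame of step1 between -0.003 and 0.003 m and horizontal distance between cap and gauge below 0.004 m and angle between cap's own z axis and vertical below 0.08 rad); the robot touches nothing.
It fails at once if the case is pushed more than 30 mm from its place (distance of case from where it was at the start of the episode above 0.03 m).
It fails at once if the driver is pushed more than 30 mm from its place (distance of driver from where it was at the start of the episode above 0.03 m).
It fails at once if the holder is pushed more than 30 mm from its place (distance of holder from where it was at the start of the episode above 0.03 m).
Of ring_a1, ring_a2 only 1 to 1 are there at a start; the rules pass over those that are not, and their reading is None.
Of ring_b1, ring_b2 only 1 to 1 are there at a start; the rules pass over those that are not, and their reading is None.
Of ring_c, ring_d only 1 to 2 are there at a start; the rules pass over those that are not, and their reading is None.
At some moment in a run one of cap, ring_a1, ring_a2, ring_b1, ring_b2, ring_c, ring_d may be knocked a few centimetres aside while the robot is not near it.
Once in a run the grip may slacken for a moment while it holds something.
It also fails if it takes over 210 s, if anything falls off the work surface, if the arm or the gripper's body presses on something with over 40 N, if the wrist force passes 120 N, or if a joint passes its speed limit or range.

ROBOT

A 6-joint arm with a two-finger parallel gripper is mounted at the origin on the work surface. World frame = base frame: x ahead of the robot, y to its left, z up, the work surface at z = 0. Lengths are in m, angles in rad, forces in N, time in s.
With the tool pointing down it reaches from about 0.275 to 1 m from the base axis. Payload 8.4 kg.
Tool frame: the origin (TCP) lies where the fingers leave the gripper's body, on its centre line; the fingertips stand arm.tip_extent ahead of it and the grasp point (between the pads) lies 54 mm ahead of it (arm.tip_extent is the distance from the TCP to the fingertips, in m); z points along the fingers, y is the direction in which the jaws open and shut (so a half turn about z gives the same grasp; the last joint's range is limited). The gripper opens to 85 mm and grips with 20 to 120 N. Pads are 22 mm wide; open, the fingers measure 114 mm over their backs; the gripper's body (76 mm by 85 mm) begins 54 mm behind the grasp point. The pads swing forward as they close: fully open they stand 13 mm farther back than shut.
Start: joints at [-1.22, 0.353, 1.633, -0, 1.155, -0.002], TCP at [0.216, -0.587, 0.304] pointing down, gripper open.
Joint ranges: [-2.63, 2.63], [-0.92, 2.1], [0.06, 2.66], [-1.3, 4.44], [0, 2.69], [-3.02, 3.02]. Speed limits (rad/s): [2.22, 2.22, 2.79, 3.14, 3.14, 3.14].

INTERFACE

Orientations are given as a unit quaternion [x, y, z, w].
In Python, from station import arm gives the robot as it stands. Calls block until the motion is done:
- arm.move_pose(position, orientation): joint-space move of the TCP to a pose.
- arm.move_linear(position, rot=None, vel=0.15, contact_N=None): straight line of the TCP; rot=None keeps the orientation; vel is the mean speed in m/s. With contact_N (N) it stops when the force on the tool has changed by that much, and returns True; else False.
- arm.movej(angles): joint-space move.
- arm.set_gripper(opening): finger opening in m; the grip force is fixed at half the most; returns when the fingers have stopped.
- arm.sleep(seconds).
- arm.ik(position, orientation): joint angles nearest the present ones, or None.
- arm.state(): the state.
- arm.snapshot(name): name is "side" or "top" or "wrist"; returns the picture (400x640x3 uint8, red, green, blue); there is no depth.
- arm.get_calibration(name): a dict with "fx", "fy", "cx", "cy" (pixels), "R" (3x3) and "t" (3): a world point X has camera coordinates R X + t. Camera axes: x right, y down, z forward; pixel columns grow to the right and rows downward; lengths in m; the calibration is good to about 2 mm. A picture is of the moment at which its call begins: read the wrist's pose just before it. get_calibration takes no time and is no camera call; for the wrist camera it gives the pose at the moment of the call.
A pose or a line that the arm cannot do raises arm.PlanningError and nothing moves.
- arm.sign_off(): hands the job in, once; it reports no verdict.
The state is a dict: "t": time; "qpos": joint angles; "dq": joint speeds; "joint_torque": joint torques, N m; "eef_pos": TCP position; "tool_rot": TCP orientation; "ft_force": force on the tool from outside, world axes, zero at the start; "torque": the same for the moment, N m; "grip_width": finger opening in m.
Only numpy, scipy, OpenCV 4.12 (cv2) and the standard library are available. Lean on these libraries where they do the work, as an engineer would, in place of code of your own. Each camera call takes 0.05 s, during which the arm holds its last target. There are 200 camera calls.

## Working session

There is one attempt and no reset: what is moved stays moved. The work goes in short steps, each a Python script; the robot and the scene stay as the last script left them, time stands still between calls to the robot, and variables do not carry over. Pictures are saved under pics/ and viewed, about 12 in all and at most 16, crops included, and the job is handed in when it is done.

```bash
ls; mkdir -p pics; python3 - <<'E'
from station import arm
import cv2,numpy as np
s=arm.state();print(s['t'],s['eef_pos'],s['tool_rot'],s['grip_width'],arm.tip_extent)
for n in('top','side','wrist'):
    c=arm.get_calibration(n);print(n,{k:np.round(v,4).tolist() for k,v in c.items()})
    im=arm.snapshot(n);cv2.imwrite(f'pics/{n}0.png',im[:,:,::-1])
E
```

```text
pics
0.0 [ 0.21581626 -0.58613524  0.30315103] [ 9.84479873e-01  1.75496076e-01 -1.20466144e-04 -7.01164950e-04] 0.08527285342258623 0.0726
top {'fx': 398.9345, 'fy': 398.9345, 'cx': 323.0692, 'cy': 199.0527, 'R': [[-0.0123, -0.9999, 0.0041], [-0.9855, 0.0115, -0.169], [0.169, -0.0061, -0.9856]], 't': [-0.0734, 0.5174, 1.0773]}
side {'fx': 402.7439, 'fy': 402.7439, 'cx': 321.3308, 'cy': 195.7188, 'R': [[-0.9993, -0.0339, 0.0177], [-0.0371, 0.7426, -0.6687], [0.0095, -0.6688, -0.7434]], 't': [0.5074, 0.1256, 1.0273]}
wrist {'fx': 295.3801, 'fy': 295.3801, 'cx': 318.3751, 'cy': 198.3038, 'R': [[0.3448, -0.9387, -0.0013], [-0.8929, -0.3284, 0.3081], [-0.2896, -0.1051, -0.9514]], 't': [-0.6241, -0.0382, 0.3802]}
```

View pics/top0.png

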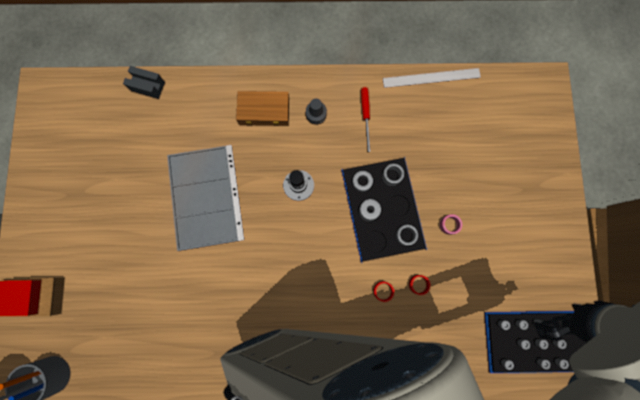

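View pics/side0.png

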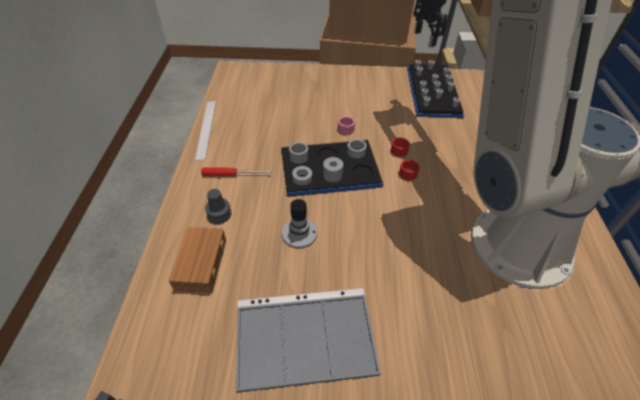

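```bash
cat > h.py <<'E'
from station import arm
import numpy as np, cv2
def quat(th): return [np.cos(th/2),np.sin(th/2),0,0]   # tool down, tool x at world angle th, jaws along th-90deg
def ray(c,uv,z):
    d=c['R'].T@np.array([(uv[0]-c['cx'])/c['fx'],(uv[1]-c['cy'])/c['fy'],1]); o=-c['R'].T@c['t']
    return (o+d*(z-o[2])/d[2])
def proj(c,X):
    p=np.asarray(c['R'])@np.asarray(X,float)+c['t']; return np.array([c['fx']*p[0]/p[2]+c['cx'],c['fy']*p[1]/p[2]+c['cy']])
def shot(n,fn=None):
    c=arm.get_calibration(n); c={k:(np.array(v) if k in'Rt' else v) for k,v in c.items()}
    im=arm.snapshot(n)[:,:,::-1].copy()
    if fn: cv2.imwrite('pics/'+fn,im)
    return c,im
def rep(msg=''):
    s=arm.state();print(msg,'t%.1f'%s['t'],np.round(s['eef_pos'],4),'g%.4f'%s['grip_width'],'F',np.round(s['ft_force'],1))
    return s
E
python3 - <<'E'
from h import *
c,im=shot('top'); 
P=lambda u,v,z:np.round(ray(c,(u,v),z)[:2],3)
print('gauge flange',P(298,186,.01),'cap',P(296,175,.116))
for p in((362,181),(394,174),(370,210),(408,235)):print('ring',P(*p,.05))
print('tray corners',[P(*p,.022).tolist() for p in((342,170),(405,158),(426,248),(361,261))])
print('rack corners',[P(*p,.01).tolist() for p in((169,156),(231,147),(243,239),(178,250))])
print('others',P(451,225,.02),P(384,291,.02),P(419,284,.02))
s=cv2.imread('pics/side0.png')
m=np.vstack([cv2.resize(im[150:265,270:470],None,fx=3,fy=3,interpolation=cv2.INTER_CUBIC)[:, :600],cv2.resize(s[125:205,260:460],None,fx=3,fy=3,interpolation=cv2.INTER_CUBIC)])
cv2.imwrite('pics/m1.png',m)
arm.move_pose([0.53,-.03,.40],quat(np.pi/2));rep()
shot('wrist','w1.png')
E
```

```text
gauge flange [ 0.562 -0.007] cap [ 0.57  -0.008]
ring [ 0.566 -0.19 ]
ring [ 0.585 -0.281]
ring [ 0.483 -0.21 ]
ring [ 0.412 -0.312]
tray corners [[0.605, -0.136], [0.639, -0.321], [0.377, -0.367], [0.343, -0.184]]
rack corners [[0.656, 0.373], [0.682, 0.191], [0.41, 0.15], [0.381, 0.333]]
others [ 0.442 -0.443] [ 0.261 -0.245] [ 0.278 -0.343]
 t2.5 [ 0.53   -0.0307  0.3998] g0.0858 F [ 0.5  0.5 -1.3]
```

View pics/m1.png

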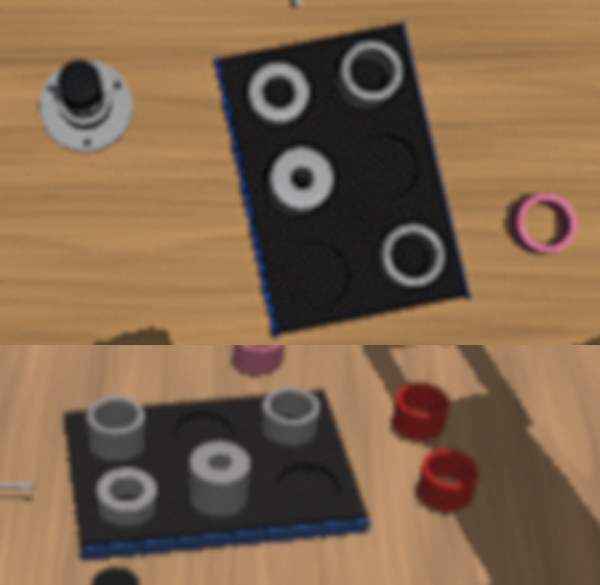

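View pics/w1.png

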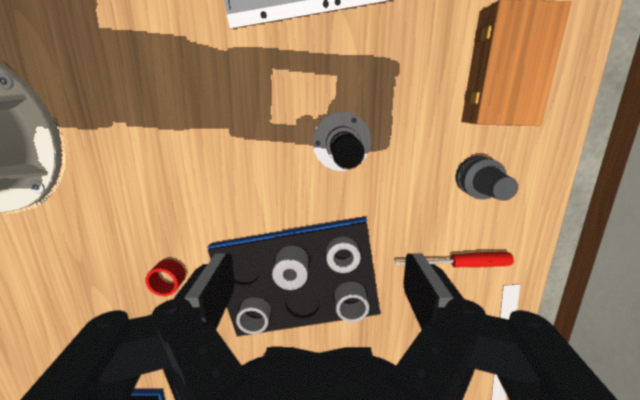

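```bash
cat >> h.py <<'E'
def look(P,th,h,fn=None):
    "camera vertically above P(xy), TCP height h"
    x=np.array([np.cos(th),np.sin(th)]); arm.move_pose([*(np.array(P[:2])-.08*x),h],quat(th)); arm.sleep(.2)
    return shot('wrist',fn)
def blob(mask,near,mina=30):
    "filled-hull ellipse of the connected blob whose centroid is nearest a pixel"
    n,l,st,ce=cv2.connectedComponentsWithStats(mask.astype(np.uint8)); 
    k=min((i for i in range(1,n) if st[i,4]>mina),key=lambda i:np.hypot(*(ce[i]-near)))
    pts=cv2.convexHull(cv2.findContours((l==k).astype(np.uint8),0,2)[0][0]); return cv2.fitEllipse(pts),st[k,4]
E
python3 - <<'E'
from h import *
ims=[]
for i,d in enumerate((10,170)):
    c,im=look((.564,-.008),np.radians(d),.30,f'g{i}.png')
    o=-c['R'].T@c['t'];uv=proj(c,(.564,-.008,.01));print('cam',o.round(3),uv.round(0))
    hsv=cv2.cvtColor(im,cv2.COLOR_BGR2HSV)
    # not wood: low saturation
    x,y=uv.astype(int);w=100
    m=np.zeros(im.shape[:2],bool);m[y-w:y+w,x-w:x+w]=(hsv[...,1]<70)[y-w:y+w,x-w:x+w]
    cap=np.zeros_like(m);cap[y-45:y+45,x-45:x+45]=(hsv[...,2]<45)[y-45:y+45,x-45:x+45]
    e,a=blob(m,uv);print('flange',np.round(e,1).tolist() if 0 else e,a,ray(c,e[0],.01).round(4))
    e2,a=blob(cap,proj(c,(.564,-.008,.116)));print('cap',e2,a,ray(c,e2[0],.116).round(4))
    v=im.copy();cv2.ellipse(v,e,(0,255,0),1);cv2.ellipse(v,e2,(0,0,255),1);ims.append(cv2.resize(v[max(0,y-90):y+90,x-100:x+100],(400,360)))
cv2.imwrite('pics/g.png',np.hstack(ims));rep()
E
```

```text
cam [ 0.564 -0.008  0.37 ] [319. 103.]
flange ((319.6723937988281, 99.13870239257812), (77.83881378173828, 81.91210174560547), 0.5139320492744446) 5023 [ 0.5686 -0.0084  0.01  ]
cap ((319.2581787109375, 101.06236267089844), (44.79682159423828, 46.22543716430664), 131.67196655273438) 1339 [ 0.5658 -0.0081  0.116 ]
cam [ 0.566 -0.008  0.369] [318. 101.]
flange ((317.5559997558594, 101.732421875), (77.73011016845703, 81.5623779296875), 177.67498779296875) 4972 [ 0.5649 -0.0083  0.01  ]
cap ((317.80615234375, 102.69062042236328), (44.77246856689453, 48.366600036621094), 178.7159881591797) 1533 [ 0.5661 -0.008   0.116 ]
 t6.7 [ 0.6427 -0.0219  0.3   ] g0.0856 F [ 0.1  0.3 -0.1]
```

View pics/g.png

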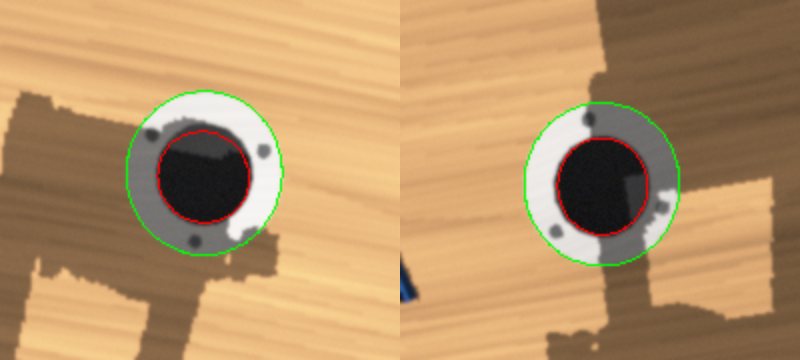

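```bash
cat >> h.py <<'E'
G=np.array([.5665,-.0082]); CAP=np.array([.44,.03])
E
python3 - <<'E'
from h import *
q=quat(np.pi/2)
arm.move_pose([*G,.25],q); arm.move_linear([*G,.157],vel=.12); rep()
arm.set_gripper(.0); rep('grip'); print(arm.tip_extent)
arm.move_linear([*G,.25],vel=.12); rep('up')
arm.move_linear([*CAP,.12],vel=.25); c=arm.move_linear([*CAP,.079],vel=.05,contact_N=6); rep(f'down {c}')
arm.set_gripper(.07); arm.move_linear([*CAP,.2],vel=.25)
c,im=shot('top','top1.png')
h=cv2.cvtColor(im,cv2.COLOR_BGR2HSV)
R=(.532,.262)
look((.532,.262),np.pi/2,.42,'rack.png'); rep()
E
```

```text
t8.9 [ 0.567  -0.0082  0.1576] g0.0857 F [0.5 0.4 0.6]
grip t9.4 [ 0.5668 -0.0082  0.1578] g0.0387 F [-1.7  0.   4.7]
0.0726
up t10.3 [ 0.566  -0.0082  0.2493] g0.0390 F [-0.9 -0.  -0.7]
down True t11.9 [0.4398 0.03   0.0813] g0.0382 F [1.  0.1 1.2]
 t14.3 [0.5318 0.1814 0.4191] g0.0701 F [-0.5 -0.2 -0.4]
```

View pics/rack.png

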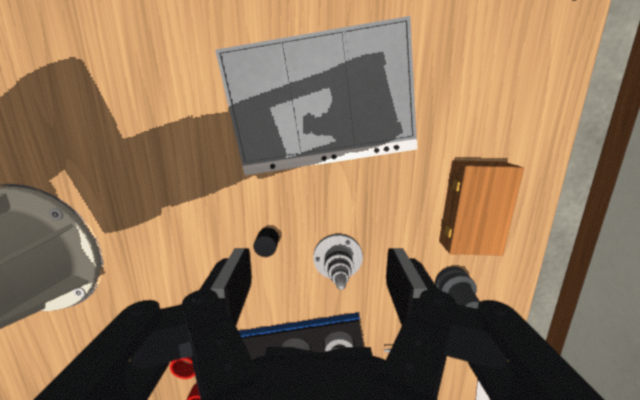

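```bash
python3 - <<'E'
from h import *
c={k:np.array(v) for k,v in arm.get_calibration('wrist').items()}
a,b,d,e=[ray(c,p,.012)[:2] for p in((218,51),(410,17),(416,140),(242,165))]
print(a,b,d,e,np.linalg.norm(b-a),np.linalg.norm(d-b),np.linalg.norm(e-a))
u=(b-a)/np.linalg.norm(b-a);n=np.array([u[1],-u[0]])
ctr=(a+b)/2+.087*n;print('rack',ctr,np.degrees(np.arctan2(u[1],u[0])),'bays',[(ctr+k*.093*u).round(3) for k in(-1,0,1)])
c,im=shot('top');h=cv2.cvtColor(im,cv2.COLOR_BGR2HSV);m=(h[...,1]<60)&(h[...,2]>75)
for n_,P,z in(('a',(.566,-.19),.039),('b',(.412,-.312),.047),('c',(.585,-.281),.055),('d',(.483,-.21),.063)):
    e,A=blob(m,proj(c,(*P,z)));print(n_,A,np.round(e[0],1),np.round(e[1],1),ray(c,e[0],z).round(4))
E
```

```text
[0.38587367 0.33273201] [0.66201026 0.37571876] [0.6877192  0.20392887] [0.40720848 0.16387793] 0.27946248069523677 0.17370296105560684 0.1701965738210437
rack [0.53732425 0.26826078] 8.848332031914026 bays [array([0.445, 0.254]), array([0.537, 0.268]), array([0.629, 0.283])]
a 241 [362.5 180.3] [19.8 20. ] [ 0.5702 -0.1927  0.039 ]
b 179 [407.4 234.7] [20.7 21.1] [ 0.4135 -0.3114  0.047 ]
c 169 [393.6 173.2] [19.7 20.4] [ 0.5861 -0.2791  0.055 ]
d 311 [370.1 209.1] [20.6 20.9] [ 0.4838 -0.2087  0.063 ]
```

```bash
cat >> h.py <<'E'
RC=np.array([.537,.266]); RA=np.radians(8.7); RU=np.array([np.cos(RA),np.sin(RA)]); RV=np.array([-RU[1],RU[0]])
ZT=.097  # TCP height for the tray grasp: ring underside is .084 below the TCP
T1,T2=np.radians(145),np.radians(55)
def centred_pick(P,z,up=.2,ths=(T1,T2)):
    arm.set_gripper(.085)
    for i,t in enumerate(ths):
        arm.move_pose([*P,z+.06],quat(t)); arm.move_linear([*P,z],vel=.1); arm.set_gripper(0); rep('grip')
        if i<len(ths)-1: arm.set_gripper(.085); arm.move_linear([*P,z+.06],vel=.2)
    arm.move_linear([*P,up],vel=.2); return rep('lifted')['grip_width']
def gauge(P,step_z,zt=ZT):
    w=centred_pick(P,zt)
    if w<.04: print('LOST'); return
    off=zt-.013
    arm.move_linear([*G,.22],vel=.25); arm.move_linear([*G,step_z+off+.02],vel=.1,contact_N=10)
    rep('near'); c=arm.move_linear([*G,step_z+off-.003],vel=.03,contact_N=6); s=rep(f'contact {c}'); print('underside at',s['eef_pos'][2]-off)
    arm.set_gripper(.08); arm.sleep(.4); arm.move_linear([*G,.25],vel=.2); arm.move_pose([*(G-[.15,0]),.3],quat(T2))
    c,im=shot('side'); uv=proj(c,(*G,.08)).astype(int); u,v=uv
    cv2.imwrite('pics/s%.0f.png'%(s['t']),cv2.resize(im[v-40:v+50,u-60:u+60],None,fx=4,fy=4,interpolation=cv2.INTER_CUBIC))
    for z in(.044,.06,.076): print('step px row in crop',z,4*(proj(c,(*G,z))[1]-v+40))
    rep('done %.0f'%s['t'])
E
python3 - <<'E'
from h import *
gauge((.570,-.1925),.060)
E
ls pics
```

```text
grip t17.6 [ 0.5704 -0.1927  0.0985] g0.0532 F [-3.2  1.1 11.3]
grip t21.0 [ 0.5705 -0.1927  0.0985] g0.0533 F [-2.7  0.4 10.3]
lifted t21.7 [ 0.5694 -0.1923  0.1992] g0.0531 F [-0.3 -0.3 -2.7]
near t23.3 [ 0.5668 -0.0085  0.1642] g0.0531 F [-0.9 -0.1 -2. ]
contact True t23.9 [ 0.5665 -0.0081  0.1455] g0.0530 F [-1.5  0.1  5.8]
underside at 0.061477069581039503
step px row in crop 0.044 197.6334427952064
step px row in crop 0.06 181.61231873139343
step px row in crop 0.076 165.20297394758484
done 24 t26.1 [ 0.4171 -0.0082  0.2995] g0.0802 F [-0.7  1.1 -0.1]
g.png
g0.png
g1.png
m1.png
rack.png
s24.png
side0.png
top0.png
top1.png
w1.png
wrist0.png
```

View pics/s24.png

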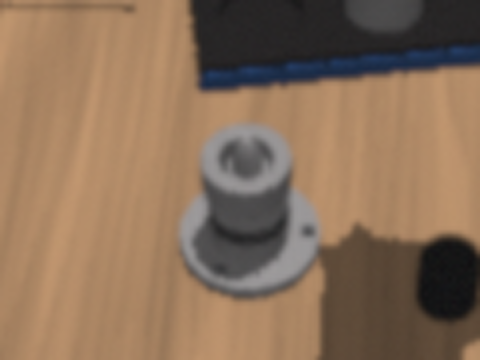

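```bash
sed -i 's/^ZT=.097/ZT=.100/' h.py; cat >> h.py <<'E'
def sort(zg,under,bay,along):
    "regrip on the gauge at TCP height zg with ring underside height under, stand it in the bay"
    off=zg-under; P=RC+(bay-2)*.093*RU+along*RV; t=RA+np.pi/2
    arm.set_gripper(.08); arm.move_pose([*G,zg+.08],quat(T2)); arm.move_linear([*G,zg],vel=.12); arm.set_gripper(0); rep('regrip')
    arm.move_linear([*G,zg+.09],vel=.15); rep('up')
    arm.move_pose([*P,.2],quat(t)); rep('over bay'); arm.move_linear([*P,.005+off+.02],vel=.15)
    c=arm.move_linear([*P,.005+off-.002],vel=.03,contact_N=5); s=rep(f'down {c}'); print('underside',s['eef_pos'][2]-off)
    arm.set_gripper(.07); arm.move_linear([*P,.22],vel=.2)
    c,im=look(P,t,.25); L=grab(c,im,P); return L
def grab(c,im,P,z=.04):
    uv=proj(c,(*P,z)).astype(int); u,v=uv; y0=max(0,v-70)
    cv2.imwrite('pics/chk.png',cv2.resize(im[y0:y0+150,max(0,u-110):u+110],None,fx=2,fy=2))
def rings():
    c,im=shot('top');h=cv2.cvtColor(im,cv2.COLOR_BGR2HSV);m=(h[...,1]<60)&(h[...,2]>75)
    for n_,P,z in(('b',(.4135,-.3114),.047),('c',(.5861,-.2791),.055),('d',(.4838,-.2087),.063)):
        e,A=blob(m,proj(c,(*P,z)));print(n_,A,ray(c,e[0],z).round(4))
    hull=(h[...,2]<60)&(h[...,1]<120); e,A=blob(hull,proj(c,(*CAP,.03)),20);print('cap',A,ray(c,e[0],.03).round(3))
E
python3 - <<'E'
from h import *
sort(.1455,.060,2,0); rings()
E
```

```text
regrip t28.2 [ 0.5671 -0.0081  0.1471] g0.0529 F [-2.1 -0.  10.8]
up t28.9 [ 0.5659 -0.0082  0.2347] g0.0526 F [-0.3 -0.5 -2.5]
over bay t30.0 [0.5372 0.2651 0.1998] g0.0530 F [ 0.6  0.1 -2. ]
down True t31.4 [0.5369 0.266  0.0923] g0.0530 F [-0.6 -1.3  5.7]
underside 0.0067810158889756444
b 180 [ 0.4135 -0.3114  0.047 ]
c 171 [ 0.5861 -0.2792  0.055 ]
d 311 [ 0.4838 -0.2087  0.063 ]
cap 130 [0.439 0.03  0.03 ]
```

View pics/chk.png

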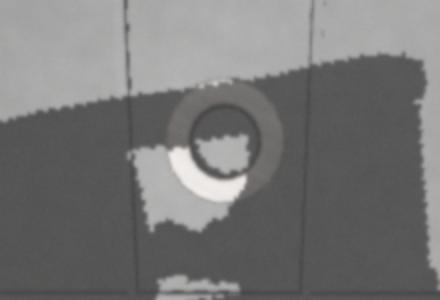

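```bash
python3 - <<'E'
from h import *
gauge((.4135,-.3114),.044)
E
cp $(ls -t pics/s[0-9]*.png|head -1) pics/gb.png
```

```text
grip t36.6 [ 0.4138 -0.3117  0.1013] g0.0537 F [-2.9  2.4 11.1]
grip t40.0 [ 0.4139 -0.3117  0.1013] g0.0542 F [-1.6  1.3 12.1]
lifted t40.6 [ 0.4131 -0.311   0.1994] g0.0539 F [-0.5 -0.2 -2.8]
near t43.0 [ 0.5668 -0.0083  0.1514] g0.0542 F [ 0.6  0.2 -2.9]
contact True t43.6 [ 0.5664 -0.0082  0.1324] g0.0543 F [-2.2  0.3  6.9]
underside at 0.045377673832443635
step px row in crop 0.044 197.6334427952064
step px row in crop 0.06 181.61231873139343
step px row in crop 0.076 165.20297394758484
done 44 t45.9 [ 0.4171 -0.0082  0.2995] g0.0801 F [-0.7  0.2  0.3]
```

View pics/gb.png

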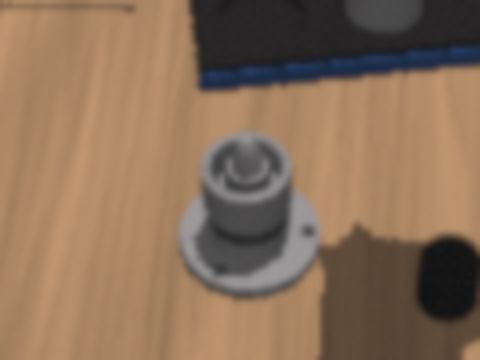

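```bash
python3 - <<'E'
from h import *
sort(.1325,.044,3,-.04); rings()
E
python3 - <<'E'
from h import *
gauge((.5861,-.2791),.044)
E
cp $(ls -t pics/s[0-9]*.png|head -1) pics/gc.png
python3 -c "
import cv2,numpy as np
cv2.imwrite('pics/bc.png',np.hstack([cv2.resize(cv2.imread('pics/chk.png'),(400,300)),cv2.resize(cv2.imread('pics/gc.png'),(400,300))]))"
```

```text
regrip t48.0 [ 0.567  -0.0082  0.134 ] g0.0539 F [-3.  -0.5 11.7]
up t48.7 [ 0.566  -0.0082  0.2218] g0.0538 F [-0.1  0.1 -2. ]
over bay t49.8 [0.6347 0.2393 0.1995] g0.0537 F [ 1.5  0.  -2.6]
down True t51.1 [0.6349 0.2405 0.0952] g0.0536 F [-1.4 -0.4  7.3]
underside 0.006695562193277313
b 311 [ 0.4861 -0.2107  0.047 ]
c 168 [ 0.5862 -0.2791  0.055 ]
d 311 [ 0.4838 -0.2087  0.063 ]
cap 130 [0.439 0.03  0.03 ]
grip t56.0 [ 0.5867 -0.2794  0.1011] g0.0534 F [-0.4  0.1  5.2]
grip t59.5 [ 0.5866 -0.2793  0.1015] g0.0547 F [-1.5  1.5  7.1]
lifted t60.1 [ 0.5855 -0.2788  0.1992] g0.0550 F [ 0.3 -0.  -3. ]
near t62.2 [ 0.5669 -0.0083  0.1514] g0.0547 F [ 0.3  0.2 -1.3]
contact True t62.8 [ 0.5664 -0.0082  0.1325] g0.0551 F [-1.4  0.3  5.4]
underside at 0.04545377379023445
step px row in crop 0.044 197.6334427952064
step px row in crop 0.06 181.61231873139343
step px row in crop 0.076 165.20297394758484
done 63 t65.0 [ 0.4171 -0.0082  0.2996] g0.0799 F [-0.2  0.1  0.7]
```

View pics/bc.png

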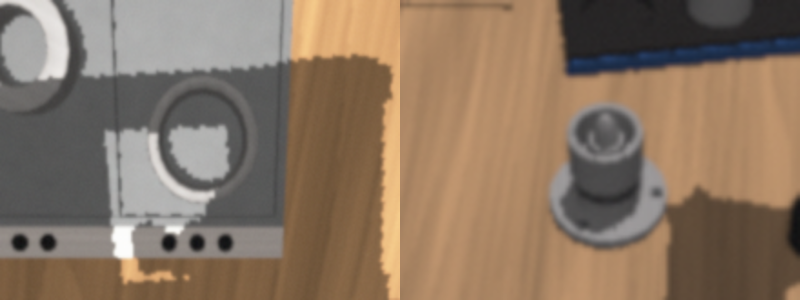

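```bash
python3 - <<'E'
from h import *
sort(.1325,.044,3,.04); rings()
E
python3 - <<'E'
from h import *
gauge((.4838,-.2087),.076)
E
cp $(ls -t pics/s[0-9]*.png|head -1) pics/gd.png
python3 -c "
import cv2,numpy as np
cv2.imwrite('pics/cd.png',np.hstack([cv2.resize(cv2.imread('pics/chk.png'),(400,300)),cv2.resize(cv2.imread('pics/gd.png'),(400,300))]))"
```

```text
regrip t67.2 [ 0.567  -0.0082  0.134 ] g0.0552 F [-2.6  0.3 10.3]
up t67.9 [ 0.566  -0.0082  0.2218] g0.0547 F [ 0.1 -0.1 -2.3]
over bay t69.2 [0.623  0.3183 0.1998] g0.0546 F [ 0.2  0.3 -1.7]
down True t70.5 [0.6227 0.3196 0.0951] g0.0550 F [-0.3  0.   5.3]
underside 0.006619205543776874
b 316 [ 0.4861 -0.2107  0.047 ]
c 316 [ 0.4849 -0.2097  0.055 ]
d 316 [ 0.4838 -0.2087  0.063 ]
cap 128 [0.408 0.023 0.03 ]
grip t75.5 [ 0.4842 -0.2089  0.101 ] g0.0540 F [-0.8  0.3  8. ]
grip t78.9 [ 0.4843 -0.2089  0.1012] g0.0555 F [-2.7  0.6  8.9]
lifted t79.6 [ 0.4833 -0.2085  0.1995] g0.0549 F [-0.1 -0.2 -2.7]
near t81.1 [ 0.5663 -0.0087  0.1828] g0.0550 F [ 0.8  0.1 -1.4]
contact True t81.7 [ 0.5664 -0.0081  0.1641] g0.0552 F [-0.3  0.5  5. ]
underside at 0.07713695245277037
step px row in crop 0.044 197.6334427952064
step px row in crop 0.06 181.61231873139343
step px row in crop 0.076 165.20297394758484
done 82 t83.8 [ 0.417  -0.0082  0.2994] g0.0799 F [ 0.4  0.1 -0.1]
```

View pics/cd.png

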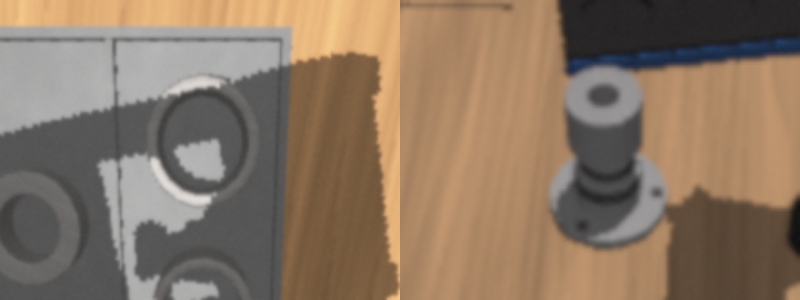

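```bash
python3 - <<'E'
from h import *
sort(.1641,.076,1,0)
a=cv2.imread('pics/chk.png')
c,t=shot('top','top2.png'); h=cv2.cvtColor(t,cv2.COLOR_BGR2HSV);e,A=blob((h[...,2]<60)&(h[...,1]<120),proj(c,(.408,.023,.03)),20);P=ray(c,e[0],.03)[:2];print('cap',P)
c,im=look(P,T2,.28); h=cv2.cvtColor(im,cv2.COLOR_BGR2HSV)
uv=proj(c,(*P,.04));m=np.zeros(im.shape[:2],bool);x,y=uv.astype(int);m[max(0,y-50):y+50,x-50:x+50]=((h[...,2]<50)&(h[...,1]<150))[max(0,y-50):y+50,x-50:x+50]
e,A=blob(m,uv);print(e,A,ray(c,e[0],.04))
cv2.ellipse(im,e,(0,255,0),1);grab(c,im,P)
cv2.imwrite('pics/end.png',np.vstack([np.hstack([cv2.resize(a,(400,280)),cv2.resize(cv2.imread('pics/chk.png'),(400,280))]),cv2.resize(t[120:280,140:540],(800,320))]))
E
```

```text
regrip t85.9 [ 0.5671 -0.0082  0.1654] g0.0550 F [-2.  -0.5  8.1]
up t86.6 [ 0.5659 -0.0082  0.2534] g0.0552 F [-0.7  0.7 -1.6]
over bay t87.8 [0.4457 0.2515 0.2   ] g0.0549 F [ 0.2 -0.7 -1.8]
down True t89.1 [0.445  0.2519 0.0946] g0.0556 F [-0.9 -1.1  7.3]
underside 0.00649352897503265
cap [0.408207   0.02245178]
((319.2492980957031, 102.95608520507812), (37.35097885131836, 39.34253692626953), 178.77284240722656) 1162 [0.40972237 0.02236821 0.04      ]
```

View pics/end.png

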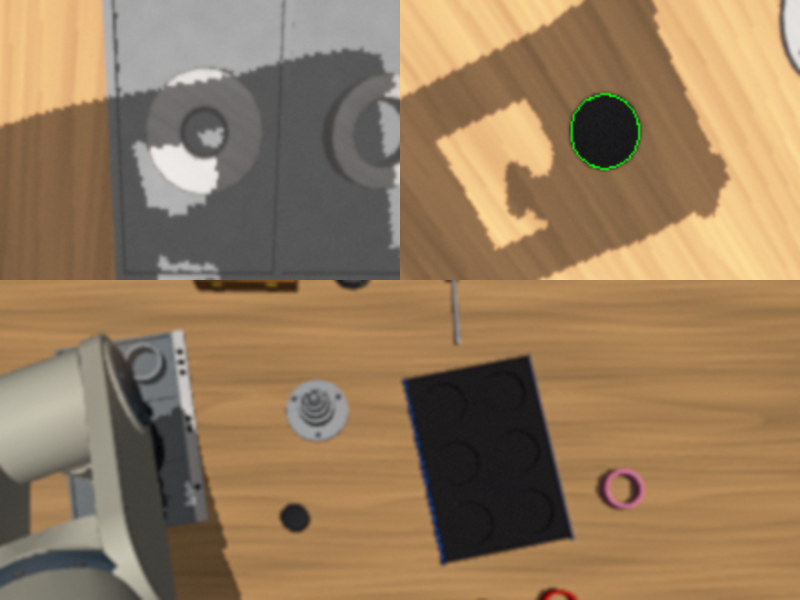

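```bash
python3 - <<'E'
from h import *
z=.082
w=centred_pick((.409,.0224),z,up=.22)
arm.move_linear([*G,.24],vel=.2); s=rep('over')
if s['grip_width']>.03:
    arm.move_linear([*G,.076+z+.02],vel=.08,contact_N=10); rep('near')
    c=arm.move_linear([*G,.076+z-.003],vel=.03,contact_N=6); rep(f'contact {c}')
    arm.set_gripper(.08); arm.sleep(.3); arm.move_linear([*G,.25],vel=.2)
    c,im=look(G,np.radians(10),.30); h=cv2.cvtColor(im,cv2.COLOR_BGR2HSV); uv=proj(c,(*G,.116));x,y=uv.astype(int)
    m=np.zeros(im.shape[:2],bool);m[y-45:y+45,x-45:x+45]=(h[...,2]<45)[y-45:y+45,x-45:x+45];e,A=blob(m,uv);print(e,ray(c,e[0],.116))
arm.move_pose([.3,-.25,.35],quat(T2)); rep()
c,im=shot('side'); u,v=proj(c,(*G,.08)).astype(int)
t=shot('top')[1]
cv2.imwrite('pics/fin.png',np.hstack([cv2.resize(im[v-50:v+50,u-50:u+50],(400,400),interpolation=cv2.INTER_CUBIC),cv2.resize(t[130:260,150:280],(400,400),interpolation=cv2.INTER_CUBIC)]))
E
```

```text
grip t94.9 [0.4092 0.0224 0.0827] g0.0389 F [-1.5 -0.4 11.6]
grip t98.5 [0.4093 0.0224 0.0826] g0.0385 F [-2.5 -0.5 11.2]
lifted t99.4 [0.4084 0.0224 0.2193] g0.0382 F [-0.7  0.3 -1.3]
over t100.3 [ 0.5652 -0.0081  0.239 ] g0.0383 F [-1.1  0.6 -0.8]
near t101.2 [ 0.5668 -0.0082  0.1783] g0.0385 F [ 0.   0.1 -0.5]
contact True t101.9 [ 0.5664 -0.0082  0.1587] g0.0383 F [-1.1  0.1  6.4]
((318.2558288574219, 102.14774322509766), (45.371158599853516, 47.2934684753418), 168.72958374023438) [ 0.56708303 -0.00740152  0.116     ]
 t105.6 [ 0.3004 -0.2499  0.35  ] g0.0797 F [ 0.1 -0.4 -0.1]
```

View pics/fin.png

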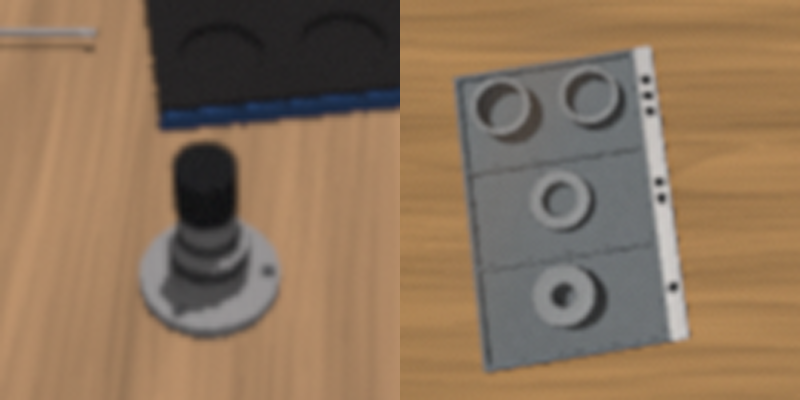

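The cap is fully down (TCP 158.7 mm, expected 158.7 mm) and all four rings stand flat in their bays.

```bash
python3 -c "
from h import *
arm.sign_off(); rep()"
```

```text
the job is handed in; nothing more can be done
the job is handed in; nothing more can be done
```

The job is done and handed in at about 106 s of the 210 s allowed; no verdict was reported. I took the cap off and stood it on the bench. Then I gauged and sorted the four rings that were there, shortest first, and put the cap back right down.

| Ring length | Step it rested on | Bay |
|---|---|---|
| 26 mm | 2 | 2 |
| 34 mm | 3 | 3 |
| 42 mm | 3 | 3 |
| 50 mm | 1 | 1 |

- **Gauging:** each ring's contact height read 1.1–1.5 mm above its step. That matches a 1–1.5 mm rise of the gripper during each tray grasp. The side pictures showed each ring level on the gauge after release.
- **Sorting:** the last top picture shows all four rings flat in bays matching their studs. The 34 and 42 mm rings share bay 3.
- **Cap:** it was knocked about 3 cm aside during the run, still standing, so I measured it again before picking it up. It went down to the expected height, and the wrist picture puts it within about 1 mm of the axis.
- **Not checked at the end:** I did not measure the case, screwdriver and holder again; the arm never worked near them. The pink and red look-alikes were left alone.
- **Failed check:** once a ring had been moved, my tray search matched the next nearest ring. I ignored those readings.

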